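# Turn the condiment carousel to bring the relish pot to the plate

## Robot

A 6-joint arm with a two-finger parallel gripper is mounted at the origin on the work surface. World frame = base frame: x ahead of the robot, y to its left, z up, the work surface at z = 0. Lengths are in m, angles in rad, forces in N, time in s.
With the tool pointing down it reaches from about 0.35 to 0.975 m from the base axis. Payload 4.9 kg.
Tool frame: the origin (TCP) lies at the very end of the fingers, on their centre line; the grasp point (between the pads) lies 19 mm behind it; z points along the fingers, y is the line along which they close (so a half turn about z gives the same grasp; the last joint's range is limited). The gripper opens to 85 mm and grips with 20 to 120 N. Pads are 22 mm wide; open, the fingers measure 114 mm over their backs; the gripper's body (76 mm by 85 mm) begins 54 mm behind the grasp point. The pads swing forward as they close: fully open they stand 13 mm farther back than shut.
Start: joints at [1.162, 0.053, 1.613, -0, 1.476, -0.119], TCP at [0.179, 0.599, 0.231] pointing down, gripper open.
Joint ranges: [-3.01, 3.01], [-1.01, 2.22], [0.06, 2.58], [-1.02, 4.17], [0.09, 2.62], [-3.14, 3.14]. Speed limits (rad/s): [2.57, 2.57, 3.14, 3.14, 3.14, 3.14].

## Interface

Orientations are given as a rotation vector (axis times angle).
In Python, from station import ctrl gives the robot as it stands.
- The arm moves only by the tool jog_arm, never from a script. Its argument "plan" is a list of rows, each a list of 7 numbers: the shift along the tool's x, y, z in units of 0.02 m (1.0 is 0.02 m), then the turn, a rotation vector about the tool's x, y, z in units of 45 degrees (1.0 is 45 degrees), then the opening, from -1 (shut) to 1 (fully open). A call has 1 to 8 rows; each row shifts and turns the commanded pose from where the row before left it, along the tool's axes as they then stand; what a row does not reach is not made up. A row lasts 1/10 s, in which the tool goes at most 50 mm and 8.59 degrees, less where a joint would pass 70% of its speed; a pose out of reach is approached as far as the arm can. A call with a number of a shift or a turn outside -1 to 1 is refused whole. A call with a gripper value outside its range is refused whole. The fingers move at their own pace and stop on an object; "grip_force" is the grip in N (left out, the last holds). Time passes only in rows, so rows that do not move let the fingers close. It gives the time, the measured TCP pose, the force, the opening and the grip force at its end, in the units of the state.
- ctrl.get_obs(): the state, without advancing time (a new reading comes with each control period).
- ctrl.get_image(name): name is "side" or "top"; returns (picture, depth): 400x640x3 uint8, red, green, blue; 400x640 float32, m along the optical axis (not along the pixel's ray), 0 where there is no reading.
- ctrl.camera_info(name): a dict with "camera_matrix" (3x3 intrinsics, pixels), "rvec" (rotation vector, rad) and "tvec" (3), from world to camera coordinates, as OpenCV has them. Camera axes: x right, y down, z forward; pixel columns grow to the right and rows downward; lengths in m; the calibration is good to about 2 mm. A picture is of the moment at which its call begins. camera_info takes no time and is no camera call.
- ctrl.finish_job(): hands the job in; it is judged then, once.
The state is a dict: "t": time; "q": joint angles; "dq": joint speeds; "effort": joint torques, N m; "tool_pos": TCP position; "tool_rot": TCP orientation; "contact_force": force on the tool from outside, world axes, zero at the start; "wrist_torque": the same for the moment, N m; "opening": finger opening in m; "grip_force": force on a finger pad.
Only numpy, scipy, OpenCV 4.12 (cv2) and the standard library are available. Lean on these libraries where they do the work, as an engineer would, in place of code of your own. Each camera call takes 0.05 s, during which the arm holds its last target. There are 200 camera calls.

## Task

A curry plate is waiting beside the round condiment carousel. With a fingertip on the carousel's wooden rim, gently turn it until the steel relish pot (the wide one with the domed lid and the ball knob) has come round to the front, the side facing the plate, and stands straight towards the middle of the plate; leave it at rest there. Touch only the rim, not the deck inside it, and do not touch, lift or upset anything standing on the carousel; leave the plate, the bowls and the napkin basket where they are.

Things in the scene. Friction and masses are not known exactly. Their poses are not given: they have to be found in the camera images.
- relish_pot: stainless steel relish pot with a domed lid and a small black ball knob on top: body 64 mm across, lid 69 mm across, 65 mm tall with the knob, 250 g give or take, two small wire loops at its sides. Loose on the carousel's deck, its axis about 85 mm from the carousel's axis. Origin: centre of its underside, z up.
- front_spot (a point): where the relish pot has to come: the point at deck height (32 mm above the table), 85 mm from the carousel's axis, on the straight line from that axis to the middle of the plate. Does not turn with the carousel.
- plate: round white ceramic curry plate, 208 mm across and 28 mm high, standing loose on the table 300 mm (centre to centre) from the carousel on its left as the robot sees it. Origin: centre of its underside; its +x axis points at the carousel's axis.
- carousel: fixed dark wooden base under the tray, 224 mm across; origin on the carousel's upright axis, at table height; its own yaw has no meaning. Its ball bearing has a little drag: about half a newton along the rim turns the tray, which stops within a few degrees when let go. It is stiff against pressing down; a fingertip pressed on the rim with some newtons carries the tray along by friction.
- turntable: round wooden tray, 340 mm across, turning either way without stops about the upright axis through its origin (on the axis, at table height). Rim: a flat level band 128 to 170 mm from the axis, its top 40 mm above the table; upright outer edge from 19 to 40 mm above the table. The flat deck inside it (turntable_c0; not to be touched) lies 32 mm above the table. Yaw grows anticlockwise from above.
- pickle_jar: straight glass jar with a flat steel screw lid, 54 mm across, 61 mm tall, loose on the deck 85 mm from the axis. Origin: centre of its underside. The five things on the deck stand about 72 degrees apart; which of the other four is next to the pot varies.
- cheese_shaker: straight steel shaker with a side handle and a pierced top, 54 mm across, 63 mm tall, loose on the deck 85 mm from the axis. Origin: centre of its underside.
- spice_shaker: small tapered glass shaker with a metal cap, 46 mm across its foot, 63 mm tall, loose on the deck 85 mm from the axis. Origin: centre of its underside.
- sachet_box: small white ceramic box, 52 x 44 x 46 mm, filled with paper sachets that rise to 57 mm, loose on the deck 85 mm from the axis. Origin: centre of its underside.
- bowls: stack of three white bowls, 160 mm across, 88 mm tall, on the table to the robot's right. Origin: centre of its underside.
- napkin_basket: dark rectangular basket, 150 x 210 mm, 75 mm tall, with napkins up to 100 mm, on the table to the robot's left. Origin: centre of its underside.
Mind the look-alikes: they are no part of the job. Leave any blue look-alike of the sachet_box alone.

How it is judged:
On the way:
1. a fingertip pushes the carousel's tray (contact force between the fingers and turntable above 0.5 N), for 0.1 s.
At the end, for the whole second after the job is handed in: the relish pot stands on the deck with its axis within 25 mm (seen from above) of the front spot, all five things upright (0.15 rad) on the tray (within 140 mm of its axis), tray and pot at rest (0.05 rad/s, 10 mm/s), the plate within 20 mm of where it was (horizontal distance between relish_pot and front_spot below 0.025 m and height (world z) of relish_pot below 0.04 m and angle between each of relish_pot, pickle_jar, cheese_shaker, spice_shaker, sachet_box's own z axis and vertical below 0.15 rad and horizontal distance between each of pickle_jar, cheese_shaker, spice_shaker, sachet_box and carousel below 0.14 m and angular speed of turntable below 0.05 rad/s and linear speed of relish_pot below 0.01 m/s and distance of plate from where it was at the start of the episode below 0.02 m); the robot touches nothing.
It fails at once if the robot touches (over 1 N) something standing on the carousel (contact force between any of the fingers, the arm and relish_pot above 1 N or contact force between any of the fingers, the arm and pickle_jar above 1 N or contact force between any of the fingers, the arm and cheese_shaker above 1 N or contact force between any of the fingers, the arm and spice_shaker above 1 N or contact force between any of the fingers, the arm and sachet_box above 1 N).
It fails at once if the robot touches (over 1 N) the deck inside the rim (contact force between any of the fingers, the arm and turntable_c0 above 1 N).
It fails at once if something standing on the carousel is lifted (more than 15 mm) or tipped over (more than 0.5 rad) (height (world z) of any of relish_pot, pickle_jar, cheese_shaker, spice_shaker, sachet_box above 0.047 m or angle between any of relish_pot, pickle_jar, cheese_shaker, spice_shaker, sachet_box's own z axis and vertical above 0.5 rad).
It fails at once if the tray is whirled round (faster than 3 rad/s) (angular speed of turntable above 3 rad/s).
It fails at once if the plate is shoved aside (more than 20 mm), or the bowls or the basket (more than 30 mm) (distance of plate from where it was at the start of the episode above 0.02 m or distance of any of bowls, napkin_basket from where it was at the start of the episode above 0.03 m).
It also fails if it takes over 51 s, if anything falls off the work surface, if the arm or the gripper's body presses on something with over 40 N, if the wrist force passes 120 N, or if a joint passes its speed limit or range.

## Working session

There is one attempt and no reset: what is moved stays moved. The work goes in short steps, Python scripts to look and compute and a tool call to move; the robot and the scene stay as the last step left them, time stands still between calls to the robot, and variables do not carry over. Pictures are saved under pics/ and viewed, at most 10 in all, crops included, and the job is handed in when it is done.

Besides the shell and the picture viewer there is one more tool, called after ">>>" by a JSON object that holds its "name" and its "arguments". jog_arm: Moves the arm, as the interface text tells. Shifts and turns lie within -1 to 1; 1 stands for 0.02 m of shift or 45 degrees of turn. Its arguments: {"type":"object","properties":{"plan":{"type":"array"},"grip_force":{"type":"number"}},"required":["plan"]}

```bash
mkdir -p pics
cat > h.py <<'E'
import numpy as np, cv2
from station import ctrl
def cam(n):
    i=ctrl.camera_info(n); return np.array(i["camera_matrix"]),cv2.Rodrigues(np.array(i["rvec"],float))[0],np.array(i["tvec"],float).ravel()
def cast(n,uv,z):
    K,R,t=cam(n); d=(np.linalg.inv(K)@np.c_[np.atleast_2d(uv),np.ones(len(np.atleast_2d(uv)))].T).T@R; c=-R.T@t
    return c+d*((z-c[2])/d[:,2])[:,None]
def cloud(n,D):
    K,R,t=cam(n); v,u=np.indices(D.shape); p=np.stack([(u-K[0,2])/K[0,0]*D,(v-K[1,2])/K[1,1]*D,D],-1)
    return (p-t)@R
def shot(n,f):
    I,D=ctrl.get_image(n); cv2.imwrite(f"pics/{f}.png",I[:,:,::-1]); np.save(f"pics/{f}.npy",D); return I,D
E
python3 - <<'E'
from h import *
for n in("top","side"):
    I,D=shot(n,n+"0"); K,R,t=cam(n); print(n,-R.T@t,K[0,0])
o=ctrl.get_obs(); print(o["t"],o["tool_pos"],o["tool_rot"],o["opening"])
E
```

```text
top [ 0.40767919 -0.01621462  1.3215941 ] 409.44921635748216
side [ 0.39884185 -0.80001302  0.92037754] 414.50969774471577
0.1 [0.17837815 0.59841182 0.23018054] [-4.53613918e-01 -3.10817601e+00  2.85532994e-03] 0.08524377654825088
```

View pics/top0.png

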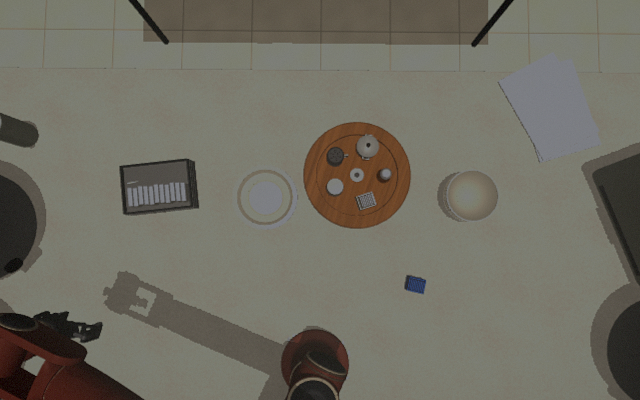

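View pics/side0.png

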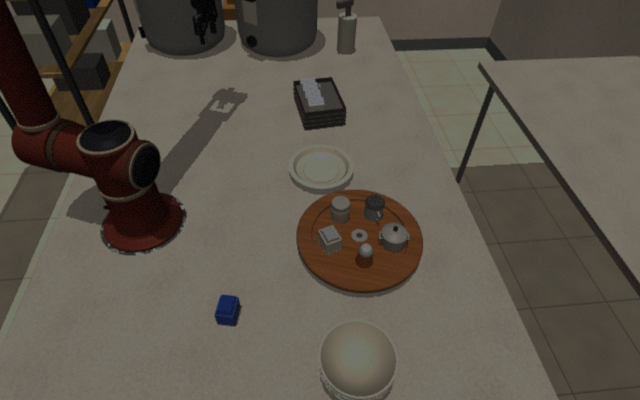

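Top view: carousel about (357,175), plate (266,197). On the deck are the pot (368,146), dark shaker (335,156), jar (335,187), sachet box (366,201) and spice shaker (384,175). Only (368,146) has a dome, a ball knob and wire loops; in the side view it is at (395,236). I'll confirm this with one crop and measure.

Run:
```python
from h import *
T=cv2.imread("pics/top0.png");S=cv2.imread("pics/side0.png")
cv2.imwrite("pics/crop0.png",np.hstack([cv2.resize(T[115:235,298:418],(400,400),interpolation=2),cv2.resize(S[180:300,298:418],(400,400),interpolation=2)]))
for n,I in(("top",T),("side",S)):
    h=cv2.cvtColor(I,cv2.COLOR_BGR2HSV)
    m=cv2.inRange(h,(3,110,60),(18,255,255)); w=np.zeros_like(m); w[110:300,290:430]=m[110:300,290:430]
    c=max(cv2.findContours(w,0,2)[0],key=cv2.contourArea); c=cv2.convexHull(c)[:,0,:]
    p=cast(n,c,.04); (x,y),r=cv2.minEnclosingCircle(p[:,:2].astype(np.float32))
    A=np.c_[2*p[:,:2],np.ones(len(p))]; s=np.linalg.lstsq(A,(p[:,:2]**2).sum(1),rcond=None)[0]
    print(n,"carousel",s[:2],np.sqrt(s[2]+s[0]**2+s[1]**2),x,y,r)
D=np.load("pics/top0.npy"); P=cloud("top",D)
z=P[...,2]
def comp(box,zl,zh):
    u0,v0,u1,v1=box; q=P[v0:v1,u0:u1].reshape(-1,3); q=q[(q[:,2]>zl)&(q[:,2]<zh)]; (x,y),r=cv2.minEnclosingCircle(q[:,:2].astype(np.float32)); return (len(q),q.mean(0).round(4),(round(x,4),round(y,4),round(r,4)),q[:,2].max().round(3))
print("tray",comp((298,115,418,235),.035,.045)); print("plate",comp((230,160,302,235),.02,.036))
for k,b in dict(pot=(355,133,381,160),dark=(325,145,349,168),jar=(325,177,346,197),box=(354,190,378,212),spice=(375,166,394,184)).items(): print(k,comp(b,.05,.12))
print("basket",comp((110,150,205,220),.05,.15),"bowls",comp((435,165,505,226),.05,.15))
# knob two views: dark blob centre
K=[]
for n,(u0,v0,u1,v1),I in(("top",(362,138,375,152),T),("side",(388,222,402,236),S)):
    g=cv2.cvtColor(I,6)[v0:v1,u0:u1]; yy,xx=np.where(g<g.min()+25); uv=(u0+xx.mean(),v0+yy.mean()); print(n,uv); K.append((cam(n),uv))
M=[k[0]@np.c_[k[1],k[2]] for k,_ in K]; X=cv2.triangulatePoints(M[0],M[1],*[np.array(uv).reshape(2,1) for _,uv in K]); print("knob",(X[:3]/X[3]).ravel())
```

```text
top carousel [ 0.59548821 -0.1287507 ] 0.16770041044061207 0.5954698324203491 -0.1286984235048294 0.16827677190303802
side carousel [ 0.59533544 -0.13369583] 0.16831330599041597 0.5957013368606567 -0.13345031440258026 0.16946016252040863
tray (4330, array([ 0.5918, -0.1288,  0.0396]), (0.5952, -0.1281, 0.1701), np.float64(0.045))
plate (1302, array([0.5234, 0.1652, 0.0281]), (0.5221, 0.1633, 0.1042), np.float64(0.036))
pot (414, array([ 0.6767, -0.1565,  0.0788]), (0.6791, -0.1592, 0.0403), np.float64(0.101))
dark (275, array([ 0.6434, -0.0584,  0.0904]), (0.6448, -0.0639, 0.0332), np.float64(0.105))
jar (247, array([ 0.5481, -0.0565,  0.0901]), (0.5502, -0.0571, 0.0268), np.float64(0.099))
box (259, array([ 0.5092, -0.1514,  0.0809]), (0.5095, -0.1524, 0.0329), np.float64(0.096))
spice (147, array([ 0.5894, -0.2084,  0.0836]), (0.5914, -0.2104, 0.0195), np.float64(0.1))
basket (3527, array([0.5483, 0.4901, 0.0713]), (0.5494, 0.4901, 0.1291), np.float64(0.103)) bowls (1740, array([ 0.529 , -0.4792,  0.0704]), (0.5273, -0.4738, 0.0808), np.float64(0.094))
top (np.float64(368.0), np.float64(144.5))
side (np.float64(395.75), np.float64(228.0))
knob [ 0.68082505 -0.15871563  0.09061165]
```

View pics/crop0.png

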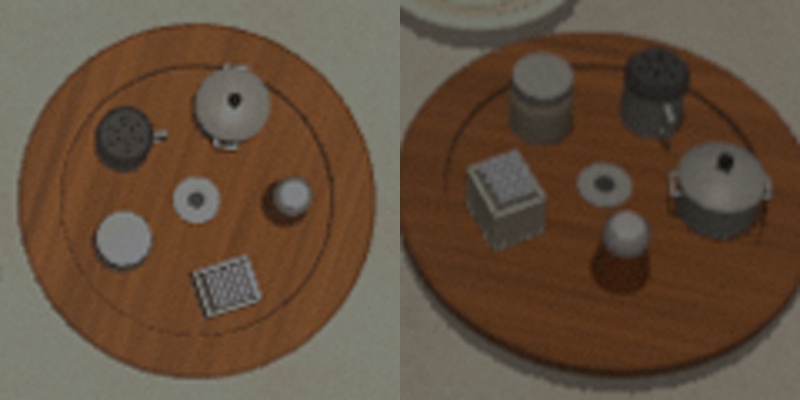

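The crop confirms it: the domed lid, black ball knob and wire loops belong to the pot at (368,146). The pot stands at about -18.5° about the axis (0.595,-0.130), and the plate lies at 104°. So the tray needs about +122° anticlockwise. I'll touch the rim at 156°, in the gap between jar and box. First I shut the fingers and turn the tool half round.

>>> {"name": "jog_arm", "arguments": {"plan": [[0, 0, 0, 0, 0, 0.19, -1], [0, 0, 0, 0, 0, 0.19, -1], [0, 0, 0, 0, 0, 0.19, -1], [0, 0, 0, 0, 0, 0.19, -1], [0, 0, 0, 0, 0, 0.19, -1], [0, 0, 0, 0, 0, 0.19, -1], [0, 0, 0, 0, 0, 0.19, -1], [0, 0, 0, 0, 0, 0.19, -1]], "grip_force": 20}}

```text
t: 0.9
tool_pos: [0.1784, 0.5986, 0.2306]
tool_rot: [2.129, 2.309, -0.002]
contact_force: [0.5, 0.2, 0.3]
opening: -0.0002
grip_force: 0.0
```

>>> {"name": "jog_arm", "arguments": {"plan": [[0, 0, 0, 0, 0, 0.19, -1], [0, 0, 0, 0, 0, 0.19, -1], [0, 0, 0, 0, 0, 0.19, -1], [0, 0, 0, 0, 0, 0.19, -1], [0, 0, 0, 0, 0, 0.19, -1], [0, 0, 0, 0, 0, 0.19, -1], [0, 0, 0, 0, 0, 0.19, -1], [0, 0, 0, 0, 0, 0.19, -1]]}}

```text
t: 1.7
tool_pos: [0.1784, 0.5986, 0.2306]
tool_rot: [3.059, 0.713, -0.001]
contact_force: [0.4, 0.3, -0.2]
opening: 0.0002
grip_force: 0.0
```

>>> {"name": "jog_arm", "arguments": {"plan": [[0, 0, 0, 0, 0, 0.19, -1], [0, 0, 0, 0, 0, 0.19, -1], [0, 0, 0, 0, 0, 0.19, -1], [0, 0, 0, 0, 0, 0.19, -1], [0, 0, 0, 0, 0, 0.19, -1], [0, 0, 0, 0, 0, 0.19, -1]]}}

```text
t: 2.3
tool_pos: [0.1847, 0.5957, 0.2305]
tool_rot: [-3.073, 0.652, 0.012]
contact_force: [0.1, 1.3, 0.2]
opening: 0.0003
grip_force: 0.0
```

```bash
cat >> h.py <<'E'
C=np.array([.5953,-.130])
def st():
    o=ctrl.get_obs(); R=cv2.Rodrigues(np.array(o["tool_rot"]))[0]; p=o["tool_pos"]; d=p[:2]-C
    print("t",round(o["t"],2),"p",p.round(4),"xyaw",np.degrees(np.arctan2(R[1,0],R[0,0])).round(1),"z",R[:,2].round(3),"q",np.round(o["q"],2),"F",np.round(o["contact_force"],1),"op",round(o["opening"],3),"th",np.degrees(np.arctan2(d[1],d[0])).round(1)%360,"r",np.hypot(*d).round(4))
    return o,R
E
python3 -c "
from h import *
o,R=st(); print((R.T@(np.array([.4583,-.069,.10])-o['tool_pos'])/.02).round(2))"
```

```text
t 2.3 p [0.1847 0.5957 0.2305] xyaw -24.0 z [-0.007  0.002 -1.   ] q [1.15 0.05 1.62 0.01 1.48 3.14] F [0.1 1.3 0.2] op 0.0 th 119.5 r 0.8338
[26.05 24.81  6.36]
```

>>> {"name": "jog_arm", "arguments": {"plan": [[0.5, 0.5, 0, 0, 0, 0, -1], [1, 0.95, 0, 0, 0, 0, -1], [1, 0.95, 0, 0, 0, 0, -1], [1, 0.95, 0, 0, 0, 0, -1], [1, 0.95, 0, 0, 0, 0, -1], [1, 0.95, 0, 0, 0, 0, -1], [1, 0.95, 0, 0, 0, 0, -1], [1, 0.95, 0, 0, 0, 0, -1]]}}

```text
t: 3.1
tool_pos: [0.2646, 0.4023, 0.2297]
tool_rot: [-3.072, 0.652, 0.011]
contact_force: [-0.1, -0.2, -0.1]
opening: -0.0
grip_force: 0.0
```

>>> {"name": "jog_arm", "arguments": {"plan": [[1, 0.95, 0, 0, 0, 0, -1], [1, 0.95, 0, 0, 0, 0, -1], [1, 0.95, 0, 0, 0, 0, -1], [1, 0.95, 0, 0, 0, 0, -1], [1, 0.95, 0, 0, 0, 0, -1], [1, 0.95, 0, 0, 0, 0, -1], [1, 0.95, 0, 0, 0, 0, -1], [1, 0.95, 0, 0, 0, 0, -1]]}}

```text
t: 3.9
tool_pos: [0.3488, 0.1988, 0.2286]
tool_rot: [-3.072, 0.652, 0.011]
contact_force: [0.8, 1.0, 0.4]
opening: 0.0001
grip_force: 0.0
```

>>> {"name": "jog_arm", "arguments": {"plan": [[1, 0.95, 0, 0, 0, 0, -1], [1, 0.95, 0, 0, 0, 0, -1], [1, 0.95, 0, 0, 0, 0, -1], [1, 0.95, 0, 0, 0, 0, -1], [1, 0.95, 0, 0, 0, 0, -1], [1, 0.95, 0, 0, 0, 0, -1], [1, 0.95, 0, 0, 0, 0, -1], [1, 0.95, 0, 0, 0, 0, -1]]}}

```text
t: 4.7
tool_pos: [0.4331, -0.0048, 0.2275]
tool_rot: [-3.072, 0.652, 0.011]
contact_force: [1.0, 0.3, 0.6]
opening: -0.0002
grip_force: 0.0
```

```bash
python3 -c "
from h import *
o,R=st(); print((R.T@(np.array([.4583,-.069,.06])-o['tool_pos'])/.02).round(2))"
```

```text
t 4.7 p [ 0.4331 -0.0048  0.2275] xyaw -24.0 z [-0.007  0.003 -1.   ] q [-0.18 -0.43  2.04  0.    1.54  1.81] F [1.  0.3 0.6] op -0.0 th 142.3 r 0.2049
[2.51 2.42 8.36]
```

>>> {"name": "jog_arm", "arguments": {"plan": [[1, 1, 0, 0, 0, 0, -1], [1, 1, 0.5, 0, 0, 0, -1], [0.5, 0.4, 1, 0, 0, 0, -1], [0, 0, 1, 0, 0, 0, -1], [0, 0, 1, 0, 0, 0, -1], [0, 0, 1, 0, 0, 0, -1], [0, 0, 1, 0, 0, 0, -1], [0, 0, 1, 0, 0, 0, -1]]}}

```text
t: 5.5
tool_pos: [0.4581, -0.0674, 0.0965]
tool_rot: [-3.072, 0.652, 0.011]
contact_force: [0.1, -0.2, -0.3]
opening: 0.0
grip_force: 0.0
```

>>> {"name": "jog_arm", "arguments": {"plan": [[0, 0, 0.9, 0, 0, 0, -1], [0, 0, 0.7, 0, 0, 0, -1], [0, 0, 0.2, 0, 0, 0, -1], [0, 0, 0, 0, 0, 0, -1]]}}

```text
t: 5.9
tool_pos: [0.4582, -0.0671, 0.0611]
tool_rot: [-3.072, 0.652, 0.013]
contact_force: [-0.1, -0.2, 1.0]
opening: -0.0001
grip_force: 0.0
```

```bash
python3 -c "
from h import *
shot('side','side1');o,R=st()"
```

```text
t 5.95 p [ 0.4589 -0.0673  0.062 ] xyaw -23.9 z [-0.006  0.003 -1.   ] q [-0.31 -0.17  2.12  0.    1.19  1.68] F [0.2 0.4 0.8] op 0.001 th 155.3 r 0.1501
```

View pics/side1.png

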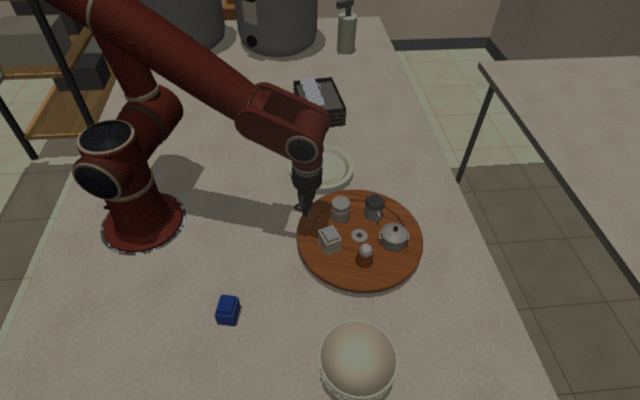

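The closed fingertip is over the rim at about (305,208), between jar and box and clear of both. Now I lower it gently until it touches.

>>> {"name": "jog_arm", "arguments": {"plan": [[0, 0, 0.4, 0, 0, 0, -1], [0, 0, 0.3, 0, 0, 0, -1], [0, 0, 0.2, 0, 0, 0, -1], [0, 0, 0.1, 0, 0, 0, -1], [0, 0, 0.1, 0, 0, 0, -1], [0, 0, 0, 0, 0, 0, -1]]}}

```text
t: 6.55
tool_pos: [0.4589, -0.0671, 0.04]
tool_rot: [-3.072, 0.651, 0.01]
contact_force: [-1.9, 0.6, 3.9]
opening: -0.0
grip_force: 1.6
```

>>> {"name": "jog_arm", "arguments": {"plan": [[0, 0, 0.05, 0, 0, 0, -1], [0, 0, 0, 0, 0, 0, -1]]}}

```text
t: 6.75
tool_pos: [0.459, -0.0671, 0.04]
tool_rot: [-3.072, 0.651, 0.011]
contact_force: [-4.9, 1.4, 10.2]
opening: 0.0002
grip_force: 4.7
```

>>> {"name": "jog_arm", "arguments": {"plan": [[0.001, 0.118, 0, 0, 0, -0.02, -1], [0.004, 0.236, 0, 0, 0, -0.04, -1], [0.008, 0.353, 0, 0, 0, -0.06, -1], [0.008, 0.353, 0, 0, 0, -0.06, -1], [0.008, 0.353, 0, 0, 0, -0.06, -1], [0.008, 0.353, 0, 0, 0, -0.06, -1], [0.004, 0.236, 0, 0, 0, -0.04, -1], [0.001, 0.118, 0, 0, 0, -0.02, -1]]}}

```text
t: 7.55
tool_pos: [0.4476, -0.1085, 0.04]
tool_rot: [-3.133, 0.211, 0.009]
contact_force: [-3.8, 0.9, 8.7]
opening: 0.0001
grip_force: 4.3
```

```bash
cat >> h.py <<'E'
def pot(f):
    I,D=ctrl.get_image("top"); cv2.imwrite(f"pics/{f}.png",I[:,:,::-1]); P=cloud("top",D); d=P[...,:2]-C; r=np.hypot(d[...,0],d[...,1])
    m=((P[...,2]>.055)&(P[...,2]<.11)&(r<.122)&(r>.05)).astype(np.uint8)
    n,L,s,c=cv2.connectedComponentsWithStats(m)
    for i in range(1,n):
        if s[i,4]>60:
            q=P[L==i]; e=q[:,:2].mean(0)-C; print(s[i,4],c[i].round(1),"ang",np.degrees(np.arctan2(e[1],e[0])).round(1),"r",np.hypot(*e).round(3),"zmax",q[:,2].max().round(3))
E
python3 -c "
from h import *
pot('t1'); st()"
```

```text
405 [359.  144.8] ang -1.5 r 0.086 zmax 0.1
269 [331.2 163.1] ang 72.2 r 0.087 zmax 0.101
140 [383.4 166.8] ang -77.0 r 0.078 zmax 0.101
193 [338.1 191.8] ang 134.7 r 0.086 zmax 0.101
234 [373.  196.9] ang -148.9 r 0.087 zmax 0.096
t 7.6 p [ 0.4476 -0.1087  0.04  ] xyaw -7.7 z [-0.006  0.002 -1.   ] q [-0.4  -0.14  2.14 -0.    1.15  1.31] F [-3.5 -1.5  8.6] op 0.0 th 171.8 r 0.1492
```

>>> {"name": "jog_arm", "arguments": {"plan": [[0.004, 0.236, 0, 0, 0, -0.04, -1], [0.008, 0.353, 0, 0, 0, -0.06, -1], [0.008, 0.353, 0, 0, 0, -0.06, -1], [0.008, 0.353, 0, 0, 0, -0.06, -1], [0.008, 0.353, 0, 0, 0, -0.06, -1], [0.008, 0.353, 0, 0, 0, -0.06, -1], [0.008, 0.353, 0, 0, 0, -0.06, -1], [0.008, 0.353, 0, 0, 0, -0.06, -1]]}}

```text
t: 8.4
tool_pos: [0.4506, -0.1626, 0.04]
tool_rot: [-3.119, -0.357, 0.007]
contact_force: [-0.9, 0.8, 6.5]
opening: -0.0
grip_force: 3.4
```

>>> {"name": "jog_arm", "arguments": {"plan": [[0.008, 0.353, 0, 0, 0, -0.06, -1], [0.008, 0.353, 0, 0, 0, -0.06, -1], [0.008, 0.353, 0, 0, 0, -0.06, -1], [0.008, 0.353, 0, 0, 0, -0.06, -1], [0.008, 0.353, 0, 0, 0, -0.06, -1], [0.008, 0.353, 0, 0, 0, -0.06, -1], [0.004, 0.236, 0, 0, 0, -0.04, -1], [0.001, 0.118, 0, 0, 0, -0.02, -1]]}}

```text
t: 9.2
tool_pos: [0.4701, -0.2083, 0.04]
tool_rot: [-3.019, -0.863, 0.004]
contact_force: [0.4, 0.7, 7.3]
opening: -0.0
grip_force: 3.4
```

```bash
python3 -c "
from h import *
pot('t2'); st()"
```

```text
396 [340.4 150.4] ang 38.7 r 0.087 zmax 0.1
144 [372.9 151.6] ang -34.6 r 0.078 zmax 0.1
257 [331.  182.1] ang 110.8 r 0.089 zmax 0.103
202 [384. 180.] ang -106.0 r 0.081 zmax 0.095
250 [356.4 200.1] ang 176.0 r 0.086 zmax 0.101
t 9.25 p [ 0.4702 -0.2086  0.04  ] xyaw 31.9 z [-0.002  0.001 -1.   ] q [-0.56 -0.01  2.01 -0.    1.14  0.45] F [ 1.  -0.1  6.3] op 0.0 th 212.1 r 0.1477
```

>>> {"name": "jog_arm", "arguments": {"plan": [[0, 0.236, 0, 0, 0, -0.04, -1], [0, 0.353, 0, 0, 0, -0.06, -1], [0, 0.353, 0, 0, 0, -0.06, -1], [0, 0.353, 0, 0, 0, -0.06, -1], [0, 0.353, 0, 0, 0, -0.06, -1], [0, 0.353, 0, 0, 0, -0.06, -1], [0, 0.353, 0, 0, 0, -0.06, -1], [0, 0.353, 0, 0, 0, -0.06, -1]]}}

```text
t: 10.05
tool_pos: [0.5062, -0.248, 0.04]
tool_rot: [-2.813, -1.392, -0.001]
contact_force: [2.7, 5.5, 7.5]
opening: -0.0001
grip_force: 3.7
```

>>> {"name": "jog_arm", "arguments": {"plan": [[0, 0.353, 0, 0, 0, -0.06, -1], [0, 0.353, 0, 0, 0, -0.06, -1], [0, 0.353, 0, 0, 0, -0.06, -1], [0, 0.353, 0, 0, 0, -0.06, -1], [0, 0.353, 0, 0, 0, -0.06, -1], [0, 0.353, 0, 0, 0, -0.06, -1], [0, 0.236, 0, 0, 0, -0.04, -1], [0, 0.118, 0, 0, 0, -0.02, -1]]}}

```text
t: 10.85
tool_pos: [0.5492, -0.2716, 0.04]
tool_rot: [-2.547, -1.834, -0.002]
contact_force: [0.8, 5.8, 9.8]
opening: -0.0
grip_force: 4.7
```

```bash
python3 -c "
from h import *
pot('t3'); st()"
```

```text
141 [355.4 146.5] ang 6.8 r 0.08 zmax 0.099
270 [383.7 162.6] ang -68.2 r 0.084 zmax 0.097
399 [329.8 166. ] ang 77.3 r 0.089 zmax 0.104
257 [343.  196.5] ang 148.1 r 0.088 zmax 0.102
256 [373.7 194.6] ang -145.9 r 0.082 zmax 0.101
t 10.9 p [ 0.5494 -0.2718  0.04  ] xyaw 71.5 z [-0.001  0.003 -1.   ] q [-0.58  0.21  1.78  0.    1.15 -0.26] F [2.2 5.  8.8] op 0.0 th 252.1 r 0.149
```

>>> {"name": "jog_arm", "arguments": {"plan": [[0, 0.236, 0, 0, 0, -0.04, -1], [0, 0.353, 0, 0, 0, -0.06, -1], [0, 0.353, 0, 0, 0, -0.06, -1], [0, 0.353, 0, 0, 0, -0.06, -1], [0, 0.353, 0, 0, 0, -0.06, -1], [0, 0.353, 0, 0, 0, -0.06, -1], [0, 0.353, 0, 0, 0, -0.06, -1], [0, 0.353, 0, 0, 0, -0.06, -1]]}}

```text
t: 11.7
tool_pos: [0.602, -0.2793, 0.04]
tool_rot: [-2.173, -2.261, -0.003]
contact_force: [-0.6, 7.8, 12.1]
opening: -0.0001
grip_force: 6.0
```

>>> {"name": "jog_arm", "arguments": {"plan": [[0, 0.236, 0, 0, 0, -0.04, -1], [0, 0.118, 0, 0, 0, -0.02, -1], [0, 0, 0, 0, 0, 0, -1], [0, 0, 0, 0, 0, 0, -1]]}}

```text
t: 12.1
tool_pos: [0.609, -0.2793, 0.04]
tool_rot: [-2.122, -2.31, -0.003]
contact_force: [-0.7, 6.8, 10.1]
opening: -0.0004
grip_force: 5.5
```

```bash
python3 -c "
from h import *
pot('t4'); shot('side','s4'); st()
T=cv2.imread('pics/t4.png');S=cv2.imread('pics/s4.png')
cv2.imwrite('pics/crop4.png',np.hstack([cv2.resize(T[115:235,230:430],(480,288)),cv2.resize(S[140:300,278:438],(288,288))]))"
```

```text
138 [345.  149.3] ang 30.2 r 0.081 zmax 0.098
264 [377.3 153.2] ang -44.1 r 0.084 zmax 0.095
393 [329.2 177.2] ang 99.7 r 0.09 zmax 0.099
182 [378.5 186.5] ang -125.4 r 0.074 zmax 0.099
262 [353.5 200.3] ang 170.2 r 0.087 zmax 0.101
t 12.2 p [ 0.6089 -0.2793  0.04  ] xyaw 94.9 z [-0.002  0.005 -1.   ] q [-0.54  0.33  1.63  0.    1.18 -0.63] F [-0.2  7.2 11.6] op -0.0 th 275.2 r 0.1499
```

View pics/crop4.png

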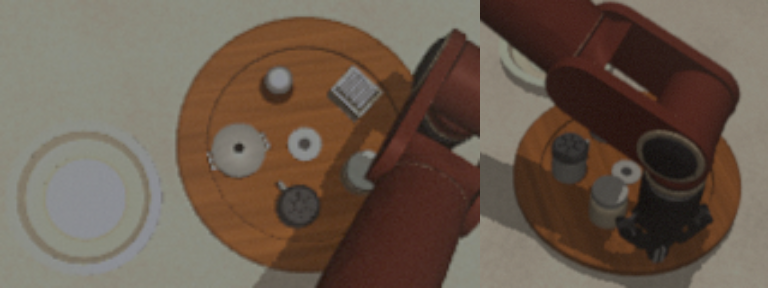

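Top view: the pot is at (329,177), nearly in line with the plate at (266,197), and everything stands upright. It is at about 100° and needs 104°, so one last small push, then I lift off.

>>> {"name": "jog_arm", "arguments": {"plan": [[0, 0.118, 0, 0, 0, -0.02, -1], [0, 0.236, 0, 0, 0, -0.04, -1], [0, 0.118, 0, 0, 0, -0.02, -1], [0, 0.06, 0, 0, 0, -0.01, -1], [0, 0, 0, 0, 0, 0, -1], [0, 0, 0, 0, 0, 0, -1], [0, 0, 0, 0, 0, 0, -1]]}}

```text
t: 12.9
tool_pos: [0.6194, -0.2782, 0.04]
tool_rot: [-2.039, -2.384, -0.003]
contact_force: [-0.8, 7.2, 11.2]
opening: 0.0001
grip_force: 5.5
```

>>> {"name": "jog_arm", "arguments": {"plan": [[0, 0, -0.1, 0, 0, 0, -1], [0, 0, -0.2, 0, 0, 0, -1], [0, 0, -0.5, 0, 0, 0, -1], [0, 0, -1, 0, 0, 0, -1], [0, 0, -1, 0, 0, 0, -1], [0, 0, -1, 0, 0, 0, -1], [0, 0, -1, 0, 0, 0, -1], [0, 0, -1, 0, 0, 0, -1]]}}

```text
t: 13.7
tool_pos: [0.6178, -0.2798, 0.1542]
tool_rot: [-2.038, -2.382, 0.003]
contact_force: [-0.3, 1.3, -0.3]
opening: -0.0003
grip_force: 0.0
```

Run:
```python
from h import *
pot('t5'); shot('side','s5'); st()
T=cv2.imread('pics/t5.png');S=cv2.imread('pics/s5.png')
g=cv2.cvtColor(T,6)[172:184,323:336]; yy,xx=np.where(g<g.min()+20); uv=(323+xx.mean(),172+yy.mean()); k=cast("top",uv,.09)[0]; e=k[:2]-C; print(uv,k,np.degrees(np.arctan2(e[1],e[0])))
f=C+.085*(np.array([.522,.163])-C)/.302; print("front",f,"dist",np.hypot(*(k[:2]-f)))
cv2.imwrite('pics/crop5.png',np.hstack([cv2.resize(T[115:235,230:430],(480,288)),cv2.resize(S[140:300,278:438],(288,288))]))
```

```text
258 [376.  151.9] ang -40.2 r 0.084 zmax 0.094
132 [343.5 150.2] ang 34.0 r 0.081 zmax 0.099
393 [329.6 179.1] ang 103.4 r 0.09 zmax 0.1
238 [381. 185.] ang -119.7 r 0.079 zmax 0.102
263 [355.4 200.6] ang 174.0 r 0.088 zmax 0.104
t 13.8 p [ 0.6198 -0.281   0.1575] xyaw 98.9 z [-0.    -0.001 -1.   ] q [-0.53  0.23  1.54 -0.    1.37 -0.69] F [ 0.3 -0.4  1. ] op 0.0 th 279.2 r 0.153
(np.float64(329.5), np.float64(178.0)) [ 0.57636904 -0.04231284  0.09      ] 102.18272548415963
front [ 0.57466921 -0.04753311] dist 0.005490053236448304
```

View pics/crop5.png

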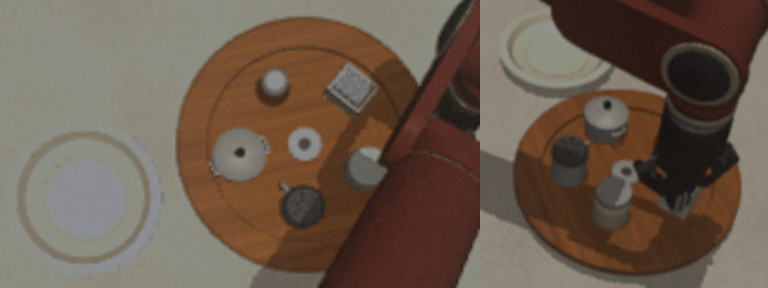

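The pot at (329.5,178) points at the plate, within about 5 mm of the front spot. Everything is upright, and the finger is clear at z 0.157. I let it settle and hand it in.

>>> {"name": "jog_arm", "arguments": {"plan": [[0, 0, -1, 0, 0, 0, -1], [0, 0, -0.5, 0, 0, 0, -1], [0, 0, 0, 0, 0, 0, -1], [0, 0, 0, 0, 0, 0, -1], [0, 0, 0, 0, 0, 0, -1], [0, 0, 0, 0, 0, 0, -1]]}}

```text
t: 14.4
tool_pos: [0.6176, -0.2794, 0.1817]
tool_rot: [-2.037, -2.381, 0.004]
contact_force: [-0.2, 0.6, -0.5]
opening: -0.0001
grip_force: 0.0
```

```bash
python3 -c "
from h import *
pot('t6'); print(ctrl.finish_job())"
```

```text
261 [375.9 152. ] ang -40.2 r 0.084 zmax 0.096
133 [343.5 150. ] ang 33.8 r 0.082 zmax 0.098
395 [329.6 179.1] ang 103.5 r 0.09 zmax 0.102
255 [381.3 185.1] ang -119.4 r 0.079 zmax 0.101
263 [355.4 200.6] ang 174.0 r 0.088 zmax 0.102
the job is handed in; nothing more can be done
None
```

I turned the carousel about 121° by its rim, and the relish pot now rests at the front about 5 mm from the front spot by camera measurement; all five things are upright, the arm is clear, and the job is handed in (no verdict was returned).

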